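# Take the wheel tote off its guarded hook and set it in the kit tray

### The arm

A 7-joint arm with a two-finger parallel gripper is mounted at the origin on the work surface. World frame = base frame: x ahead of the robot, y to its left, z up, the work surface at z = 0. Lengths are in m, angles in rad, forces in N, time in s.
With the tool pointing down it reaches from about 0.35 to 0.9 m from the base axis. Payload 19.9 kg.
Tool frame: the origin (TCP) lies at the very end of the fingers, on their centre line; the grasp point (between the pads) lies bot.grip_depth behind it (bot.grip_depth is the distance from the TCP to the grasp point, in m); z points along the fingers, y is the direction in which the jaws open and shut (so a half turn about z gives the same grasp; the last joint's range is limited). The gripper opens to 94 mm and grips with 3 to 60 N. Pads are 16 mm wide; open, the fingers measure 119 mm over their backs; the gripper's body (75 mm by 177 mm) begins 78 mm behind the grasp point.
Start: joints at [-0.042, 0.417, -0.01, 1.614, 0.005, 1.111, -0.053], TCP at [0.625, 0, 0.205] pointing down, gripper open.
Joint ranges: [-2.81, 2.81], [-0.39, 2.02], [-1.27, 1.25], [0.06, 2.57], [-1.19, 4.33], [0.19, 2], [-2.82, 2.82]. Speed limits (rad/s): [1.89, 1.89, 2.39, 2.39, 3.01, 3.01, 3.01].

### API

Orientations are given as a unit quaternion [x, y, z, w].
In Python, from workcell import readout, optics, ticket, bot gives the robot as it stands.
- The arm moves only by the tool step_arm, never from a script. Its argument "moves" is one flat list of numbers, 5 for each row, row after row: the gripper's target within -1 to 1 (fully open at 1, half-way at 0, shut at -1), then the shift along the tool's x, y, z in cm, then the turn about the tool's z in degrees. In form: [gripper, x, y, z, roll, gripper, x, y, z, roll, ...]. A call has 1 to 20 rows; each row is the pose to reach, as a shift and turn from the pose commanded when the call began, along the tool's axes at that moment; what a row does not reach only later rows make up. A row lasts 1/12 s, in which the tool goes at most 41.7 mm and 7.16 degrees, less where a joint would pass 70% of its speed; a pose out of reach is approached as far as the arm can. A call with a gripper value outside its range is refused whole. The fingers move at their own pace and stop on an object; "squeeze" is the grip in N (left out, the last holds). Time passes only in rows, so rows that repeat a pose let the fingers close. It gives the time, the measured TCP pose, the force and the opening at its end, in the units of the state.
- readout.get_obs(): the state, without advancing time (a new reading comes with each control period).
- optics.snapshot(name): name is "scene" or "side" or "wrist"; returns a dict with "frame" (420x560x3 uint8, red, green, blue), "fovy" (degrees; the focal length in pixels is half the picture's height over the tangent of half this angle, whatever the lens; pixels are square), "cx", "cy" (the principal point, pixels), "R" (3x3) and "t" (3): a world point X has camera coordinates R X + t; the wrist camera has in their place "mount" (4x4, takes a point from camera to tool coordinates, whose origin is the TCP and whose axes are the flange's). Camera axes: x right, y down, z forward; pixel columns grow to the right and rows downward; lengths in m; the calibration is good to about 2 mm. A picture is of the moment at which its call begins: read the wrist's pose just before it. There is no depth.
- ticket.sign_off(): hands the job in, once; it reports no verdict.
The state is a dict: "t": time; "joint_positions": joint angles; "qd": joint speeds; "tau": joint torques, N m; "tool_pos": TCP position; "tool_rot": TCP orientation; "wrist_force": force on the tool from outside, world axes, zero at the start; "wrist_torque": the same for the moment, N m; "opening": opening from 0.0 (shut) to 1.0 (fully open).
Only numpy, scipy, OpenCV 4.12 (cv2) and the standard library are available. Lean on these libraries where they do the work, as an engineer would, in place of code of your own. Each camera call takes 0.05 s, during which the arm holds its last target. There are 200 camera calls.

### The job

Take the hanging tote of robot wheels off the deep hook of its stand: raise it past the upturned tip, bring it out through the gap under the sprung keeper without straining the hook, and then set it down gently, flat on the floor of the empty grey tray, and let go. The hook is clamped at a different height each time, so feel for the way out. Leave the spray can, the screwdriver and the little rover where they are.

Things in the scene. Friction and masses are not known exactly. Their poses are not given: they have to be found in the camera images.
- tote: Open aluminium tote holding six rubber robot wheels, 0.28 to 0.56 kg. Origin: centre of its underside; z up, y along its handle. Box 80 (x) x 112 (y) x 34 mm high; flat uprights (16 mm in x, 6 in y) at y = +-50 mm, to z = 225 mm, carry the hanging bar and the handle. Starts hanging, underside 15 mm over the bench, axes along the stand's, shifted up to 8 mm in y.
- tote_handle (a point): Middle of the tote's wooden handle, 222 mm above its underside: a level bar along the tote's y, 14 mm wide (x), 22 mm high (11 above and below this point), free for 94 mm between the uprights. The balance point lies straight below. Best gripped here from above, fingers closing along the tote's x.
- tote_bar (a point): Middle of the underside of the tote's hanging bar, 111 mm above the tote's underside: level steel bar along y, 10 mm wide (x), 8 mm high, 94 mm long between the uprights.
- stand: Fixed steel stand with the hook. Origin on the bench under the hanging bar; z up; the tote comes out towards its -x. Post 55 to 70 mm to +x, 200 mm high; base plate 50 to 160 mm to +x. Two rigid prongs at y = +-20 mm carry the bar; between them a C-shaped hook is clamped at a height that is not measured. The tote must not load hook or stand with over 20 N.
- stand_rest (a point): Point at the prong tops, 126 mm over the bench, where the bar rests (prongs from x = -8 to +65 mm, 8 mm wide). In the stand's axes about this point the hook is 18 mm wide in y: rigid upturned limb at x -17 to -11 mm, its tip 22 to 50 mm above this point (differs every time, not measured); back riser from x = 15 mm; hook floor 56 mm below the tip.
- stand_exit (a point): Point 80 mm in front (-x) of stand_rest: the tote's way out. The bar leaves only between tip and keeper. Keeper: plate over the hook's throat, x -12 to +15 mm, underside always 13 mm above the tip (5 mm to spare for the bar), sprung: gives upwards with about 4 N per mm, 1 N to start, for 6 mm, then solid. Tote pushed up to it and let down 3 mm, the bar is free to come out.
- tray: Empty grey plastic tray, fixed to the bench. Origin: centre of its underside; z up. Outside 114 (x) x 146 (y) x 30 mm high, walls and floor 5 mm thick; the tote goes in with its y along the tray's y, either way round, 12 mm to spare on each side. Its floor is rigid: lower slowly at the end; over 50 N, or landing at over 0.25 m/s, is too hard.
- spray: Spray can, 52 mm across, 150 mm high, standing; origin at the centre of its foot. Leave alone.
- driver: Screwdriver lying on the bench, 170 mm long, along its x; origin under its middle. Leave alone.
- rover: Small four-wheeled robot car, 85 x 56 mm, 28 mm high, origin on the bench under its centre. Leave alone.
Not all that is in view belongs to the job. What is shaped like the tote but yellow is not meant.

How it is judged:
By the outcome, as a careful person would: the job done as asked, in the order asked, and still so for the second after the job is handed in, with the robot touching nothing.
It also fails if it takes over 58 s, if anything falls off the work surface, if the arm or the gripper's body presses on something with over 40 N, if the wrist force passes 120 N, or if a joint passes its speed limit or range.

## Working session

There is one attempt and no reset: what is moved stays moved. The work goes in short steps, Python scripts to look and compute and a tool call to move; the robot and the scene stay as the last step left them, time stands still between calls to the robot, and variables do not carry over. Pictures are saved under pics/ and viewed, about 8 in all and at most 12, crops included, and the job is handed in when it is done.

Besides the shell and the picture viewer there is one more tool, called after "Request:" by a JSON object that holds its "name" and its "arguments". step_arm: Moves the arm, as the interface text tells. Its arguments: {"type":"object","properties":{"moves":{"type":"array","items":{"type":"number"}},"squeeze":{"type":"number"}},"required":["moves"]}

```bash
mkdir -p pics; ls; python3 - <<'E'
from workcell import readout, optics, ticket, bot
import cv2,numpy as np
o=readout.get_obs(); print(o['t'],o['tool_pos'],o['tool_rot'],o['opening'],bot.grip_depth)
for n in ("scene","side"):
    s=optics.snapshot(n); cv2.imwrite(f'pics/{n}0.png',s['frame'][:,:,::-1]); print(n,s['fovy'],s['cx'],s['cy'],s['R'],s['t'])
E
```

```text
pics
0.0 [ 6.24655909e-01 -2.76716598e-05  2.04862645e-01] [ 7.07109940e-01  7.07103393e-01 -4.37240600e-04 -3.64658039e-04] 0.9962296274200382 0.0188
scene 50.06828993903942 268.8714328237236 204.0869710258307 [[ 0.7779746   0.62823668  0.0086135 ]
 [ 0.45947387 -0.55953037 -0.68978948]
 [-0.42853154  0.54059638 -0.72395875]] [-0.40800987 -0.20627576  1.40885748]
side 47.109111183472194 283.0940256242873 208.05499835518575 [[-0.95199492 -0.30556633  0.0183    ]
 [-0.18716654  0.53372998 -0.82468236]
 [ 0.24222791 -0.78851856 -0.56530002]] [0.53791102 0.28630192 0.97886291]
```

View pics/scene0.png

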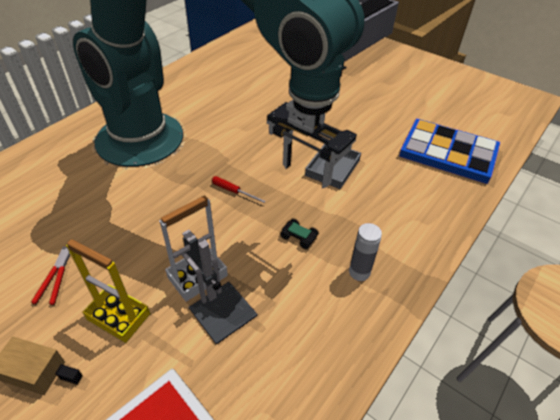

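View pics/side0.png

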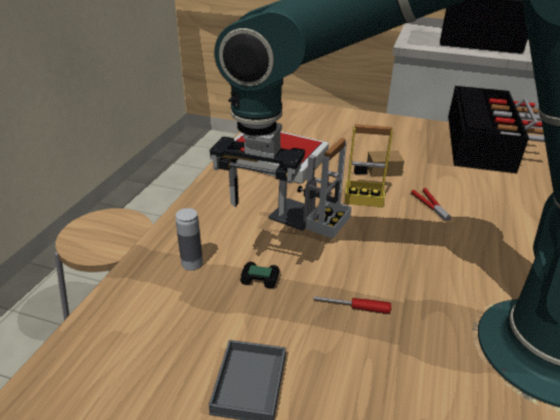

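The grey tote hangs on the stand: scene (190,210) for the handle, side (337,150). The yellow lookalike is at scene (90,252), side (373,130), and it is not the one. The grey tray is at scene (333,165), side (250,380). I'll check the choice in one close crop of both views.

```bash
python3 - <<'E'
import cv2,numpy as np
a=cv2.imread('pics/scene0.png')[185:345,140:270]; b=cv2.imread('pics/side0.png')[120:250,255:365]
c=cv2.imread('pics/scene0.png')[135:195,290:370]; d=cv2.imread('pics/side0.png')[330:420,200:300]
f=lambda i,k:cv2.resize(i,None,fx=k,fy=k,interpolation=cv2.INTER_CUBIC)
out=np.zeros((600,800,3),np.uint8)
def put(i,x,y): out[y:y+i.shape[0],x:x+i.shape[1]]=i[:600-y,:800-x]
put(f(a,3)[:480],0,0);put(f(b,3),400,0);put(f(c,2.5)[:,:200],0,480) if 0 else None
out[:, 0:0]=0
put(f(d,2),400,395);put(f(c,2),610,395)
cv2.imwrite('pics/crop0.png',out)
E
```

```text
(no output)
```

View pics/crop0.png

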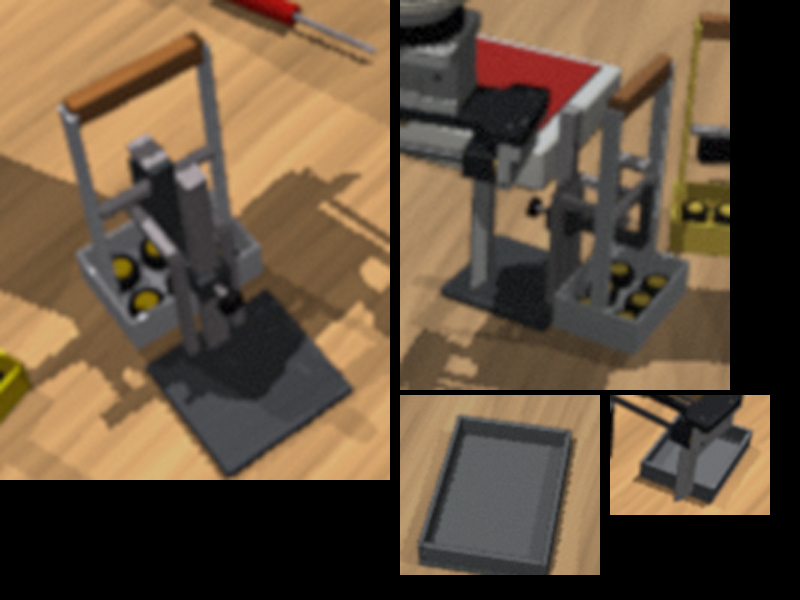

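The crop confirms the grey tote, with wheels and a wooden handle, on the hook. Handle ends in the scene view are at about (164,221) and (207,200).

```bash
cat > h.py <<'E'
from workcell import readout, optics, bot
import numpy as np
from scipy.spatial.transform import Rotation as Ro
def K(s): return (s['frame'].shape[0]/2)/np.tan(np.radians(s['fovy'])/2)
def hit(s,p,z):
    f=K(s); R,t=s['R'],s['t']; c=-R.T@t
    d=R.T@np.array([(p[0]-s['cx'])/f,(p[1]-s['cy'])/f,1]); return c+d*(z-c[2])/d[2]
def proj(s,X):
    f=K(s);q=s['R']@X+s['t']; return np.array([s['cx']+f*q[0]/q[2],s['cy']+f*q[1]/q[2]])
def wristcam(s,o):
    M=np.eye(4);M[:3,:3]=Ro.from_quat(o['tool_rot']).as_matrix();M[:3,3]=o['tool_pos']
    T=np.linalg.inv(M@s['mount']); s=dict(s);s['R']=T[:3,:3];s['t']=T[:3,3];return s
E
python3 - <<'E'
from h import *
np.set_printoptions(precision=4,suppress=True)
a=optics.snapshot('scene');b=optics.snapshot('side')
for n,s,ps,z in [('handle sc',a,[(164,221),(207,200)],.237),('handle si',b,[(328,153),(343,141)],.237),
 ('tray si',b,[(230,340.5),(285.5,347.5),(275,407.5),(210,405)],.03),
 ('tray sc',a,[(290+(650-610)/2+10-14,0)],.03) if 0 else ('x',a,[],0),
 ('base sc',a,[(190,308.3),(229.3,282.7),(257.3,315),(216.7,342)],.005)]:
    P=np.array([hit(s,p,z) for p in ps]); 
    if len(P): print(n,P.mean(0)); print(P[:,:2]); e=np.diff(P,axis=0)[:,:2]; print('len',np.linalg.norm(e,axis=1),'ang',np.degrees(np.arctan2(e[:,1],e[:,0])))
print(Ro.from_quat(readout.get_obs()['tool_rot']).as_matrix())
E
```

```text
handle sc [ 0.5202 -0.2552  0.237 ]
[[ 0.5082 -0.3011]
 [ 0.5323 -0.2092]]
len [0.095] ang [75.3109]
handle si [ 0.5204 -0.2694  0.237 ]
[[ 0.5307 -0.2317]
 [ 0.51   -0.3071]]
len [0.0782] ang [-105.3591]
tray si [0.5426 0.2671 0.03  ]
[[0.6077 0.2094]
 [0.4995 0.1908]
 [0.4779 0.3186]
 [0.5854 0.3495]]
len [0.1098 0.1296 0.1118] ang [-170.2784   99.5689   16.0499]
base sc [ 0.624 -0.282  0.005]
[[ 0.5622 -0.3231]
 [ 0.5841 -0.2191]
 [ 0.6875 -0.2421]
 [ 0.6624 -0.3437]]
len [0.1063 0.106  0.1046] ang [  78.1222  -12.5654 -103.8871]
[[-0.      1.     -0.0008]
 [ 1.      0.     -0.0001]
 [-0.0001 -0.0008 -1.    ]]
```

Request:
{"name": "step_arm", "arguments": {"moves": [1,0,0,-5,0,1,0,0,-10,0,1,0,0,-13,0,1,-3,-1,-15,2,1,-6,-2.5,-15,5,1,-9,-4,-15,8,1,-12,-5,-15,11,1,-15,-6,-15,13.5,1,-18,-7,-15,13.5,1,-21,-8,-15,13.5,1,-23.5,-9.5,-15,13.5,1,-25.6,-10.4,-15,13.5,1,-25.6,-10.4,-15,13.5,1,-25.6,-10.4,-15,13.5,1,-25.6,-10.4,-15,13.5,1,-25.6,-10.4,-15,13.5], "squeeze": 30}}

```text
t: 1.53
tool_pos: [0.5215, -0.2549, 0.3553]
tool_rot: [0.785, 0.62, 0.0, -0.0]
wrist_force: [-0.9, 0.4, -1.2]
opening: 1.0
```

```bash
python3 - <<'E'
from h import *
import cv2
np.set_printoptions(precision=4,suppress=True)
o=readout.get_obs(); s=wristcam(optics.snapshot('wrist'),o); f=s['frame']
print(o['t'],o['tool_pos'],Ro.from_quat(o['tool_rot']).as_euler('ZYX',degrees=True),o['qd'].max())
import pickle; pickle.dump(s,open('w1.pkl','wb'))
a=optics.snapshot('scene'); pickle.dump(a,open('s1.pkl','wb'))
out=np.zeros((600,800,3),np.uint8); out[:420,:560]=f
out[420:,:240]=cv2.resize(a['frame'][130:190,290:370],None,fx=3,fy=3,interpolation=cv2.INTER_CUBIC)
cv2.imwrite('pics/w1.png',out[:,:,::-1])
E
```

```text
1.5333 [ 0.5215 -0.2549  0.3553] [  76.5951   -0.0158 -179.9857] 0.003420639579150922
```

View pics/w1.png

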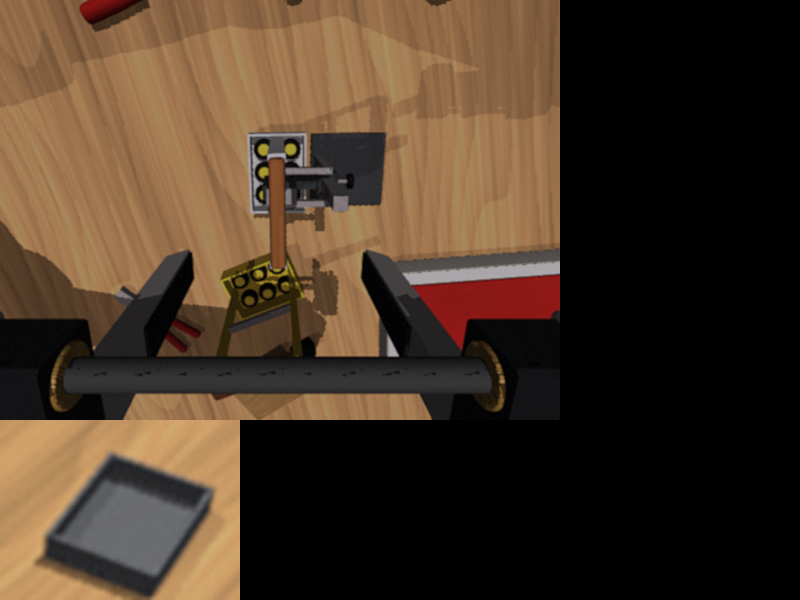

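```bash
python3 - <<'E'
from h import *
import pickle
np.set_printoptions(precision=4,suppress=True)
w=pickle.load(open('w1.pkl','rb'));a=pickle.load(open('s1.pkl','rb'))
c=lambda p:(290+p[0]/3,130+(p[1]-420)/3)
for n,s,ps,z in [('handle',w,[(277,158),(278,268)],.246),('base',w,[(311,134),(385,133),(382,206),(312,204)],.005),
  ('tray',a,[c((112,456)),c((212,488)),c((150,576)),c((46,536))],.03)]:
    P=np.array([hit(s,p,z) for p in ps]); P=np.vstack([P,P[:1]])
    e=np.diff(P,axis=0)[:,:2]; print(n,P[:-1].mean(0),'len',np.linalg.norm(e,axis=1),'ang',np.degrees(np.arctan2(e[:,1],e[:,0])));print(P[:-1,:2])
E
```

```text
handle [ 0.5206 -0.2614  0.246 ] len [0.0988 0.0988] ang [-102.8544   77.1456]
[[ 0.5316 -0.2133]
 [ 0.5096 -0.3096]]
base [ 0.6242 -0.2882  0.005 ] len [0.1092 0.1119 0.1099 0.1072] ang [ -12.6205 -100.7344  164.9119   79.0496]
[[ 0.5813 -0.2225]
 [ 0.6878 -0.2464]
 [ 0.667  -0.3563]
 [ 0.5609 -0.3277]]
tray [0.5477 0.2673 0.03  ] len [0.1058 0.1462 0.1069 0.1412] ang [  11.3793  -81.7598 -171.3278   97.7265]
[[0.4859 0.328 ]
 [0.5896 0.3489]
 [0.6105 0.2042]
 [0.5049 0.1881]]
```

Request:
{"name": "step_arm", "arguments": {"moves": [1,-0.5,0,0,0,1,-0.5,0,2,0,1,-0.5,0,4,0,1,-0.5,0,6,0,1,-0.5,0,8,0,1,-0.5,0,10,0,1,-0.5,0,12,0,1,-0.5,0,13,0,1,-0.5,0,13.6,0,1,-0.5,0,13.6,0,1,-0.5,0,13.6,0]}}

```text
t: 2.55
tool_pos: [0.5202, -0.261, 0.2202]
tool_rot: [0.785, 0.619, 0.0, 0.0]
wrist_force: [-0.1, -0.4, 0.8]
opening: 1.003
```

Request:
{"name": "step_arm", "arguments": {"moves": [0,0,0,0,0,-0.3,0,0,0,0,-0.5,0,0,0,0,-1,0,0,0,0,-1,0,0,0,0,-1,0,0,0,0,-1,0,0,0,0,-1,0,0,0,0,-1,0,0,0,0,-1,0,0,0,0,-1,0,0,0,0], "squeeze": 40}}

```text
t: 3.47
tool_pos: [0.5198, -0.2609, 0.2194]
tool_rot: [0.785, 0.619, -0.0, -0.0]
wrist_force: [-0.5, -0.6, -0.3]
opening: 0.256
```

Request:
{"name": "step_arm", "arguments": {"moves": [-1,0,0,0,0,-1,0,0,0,0,-1,0,0,0,0,-1,0,0,0,0,-1,0,0,0,0,-1,0,0,0,0]}}

```text
t: 3.97
tool_pos: [0.5199, -0.2608, 0.2194]
tool_rot: [0.785, 0.619, -0.0, 0.0]
wrist_force: [1.5, -0.5, -0.9]
opening: 0.144
```

Request:
{"name": "step_arm", "arguments": {"moves": [-1,0,0,-0.2,0,-1,0,0,-0.5,0,-1,0,0,-0.8,0,-1,0,0,-1.2,0,-1,0,0,-1.6,0,-1,0,0,-2,0,-1,0,0,-2,0,-1,0,0,-2,0,-1,0,0,-2,0,-1,0,0,-2,0]}}

```text
t: 4.8
tool_pos: [0.5197, -0.2608, 0.2392]
tool_rot: [0.785, 0.619, -0.0, -0.0]
wrist_force: [0.5, -0.3, -5.0]
opening: 0.146
```

```bash
python3 - <<'E'
from h import *
import cv2
o=readout.get_obs(); print(o['t'],o['tool_pos'],o['wrist_force'],o['wrist_torque'])
a=optics.snapshot('scene')['frame'][170:330,140:270]; b=optics.snapshot('side')['frame'][100:240,260:370]
f=lambda i:cv2.resize(i,None,fx=3.6,fy=3.6,interpolation=cv2.INTER_CUBIC)
A,B=f(a)[:500],f(b)[:500,:330]
out=np.zeros((500,800,3),np.uint8); out[:A.shape[0],:A.shape[1]]=A; out[:B.shape[0],468:468+B.shape[1]]=B
cv2.imwrite('pics/lift.png',out[:,:,::-1])
E
```

```text
4.8 [ 0.51972271 -0.2608211   0.23923806] [ 0.50086575 -0.30205124 -4.99566285] [ 0.03283001 -0.00031069  0.00730634]
```

View pics/lift.png

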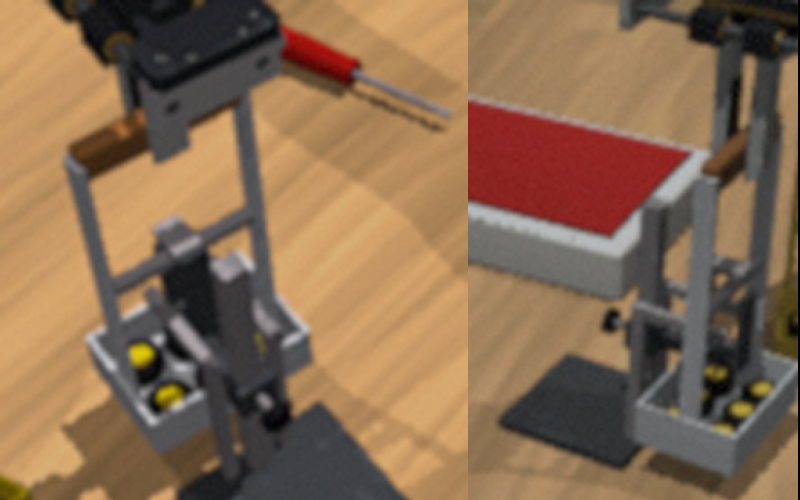

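The tote hangs level, clear of the prongs and still inside the hook. Next I feel upwards for the keeper in small steps.

Request:
{"name": "step_arm", "arguments": {"moves": [-1,0,0,-0.1,0,-1,0,0,-0.25,0,-1,0,0,-0.4,0,-1,0,0,-0.5,0,-1,0,0,-0.5,0,-1,0,0,-0.5,0]}}

```text
t: 5.4
tool_pos: [0.5198, -0.2609, 0.2445]
tool_rot: [0.785, 0.619, -0.0, 0.0]
wrist_force: [0.7, -0.0, -5.8]
opening: 0.148
```

Request:
{"name": "step_arm", "arguments": {"moves": [-1,0,0,-0.1,0,-1,0,0,-0.2,0,-1,0,0,-0.2,0,-1,0,0,-0.2,0]}}

```text
t: 5.73
tool_pos: [0.5199, -0.2609, 0.2465]
tool_rot: [0.785, 0.619, 0.0, 0.0]
wrist_force: [0.5, 0.2, -5.3]
opening: 0.146
```

Request:
{"name": "step_arm", "arguments": {"moves": [-1,0,0,-0.1,0,-1,0,0,-0.2,0,-1,0,0,-0.2,0,-1,0,0,-0.2,0]}}

```text
t: 6.07
tool_pos: [0.5197, -0.2608, 0.2483]
tool_rot: [0.785, 0.619, -0.0, -0.0]
wrist_force: [0.2, -0.1, -8.5]
opening: 0.147
```

Request:
{"name": "step_arm", "arguments": {"moves": [-1,0,0,-0.05,0,-1,0,0,-0.1,0,-1,0,0,-0.15,0,-1,0,0,-0.15,0]}}

```text
t: 6.4
tool_pos: [0.5197, -0.2608, 0.2497]
tool_rot: [0.785, 0.619, -0.0, -0.0]
wrist_force: [1.3, -0.4, -13.1]
opening: 0.143
```

Contact is at TCP z ≈ 0.2478, and the force rises about 4 N/mm after that, so this is the keeper. I'll let down to about 0.245 and move out slowly.

Request:
{"name": "step_arm", "arguments": {"moves": [-1,0,0,0.1,0,-1,0,0,0.25,0,-1,0,0,0.4,0,-1,0,0,0.47,0,-1,0,0,0.47,0,-1,0,0,0.47,0,-1,0,0,0.47,0]}}

```text
t: 6.98
tool_pos: [0.5199, -0.2609, 0.2454]
tool_rot: [0.785, 0.619, 0.0, 0.0]
wrist_force: [0.3, 1.1, -4.8]
opening: 0.146
```

Request:
{"name": "step_arm", "arguments": {"moves": [-1,0,-0.15,0,0,-1,0,-0.3,0,0,-1,0,-0.45,0,0,-1,0,-0.6,0,0,-1,0,-0.7,0,0,-1,0,-0.8,0,0,-1,0,-0.8,0,0]}}

```text
t: 7.57
tool_pos: [0.5118, -0.259, 0.2453]
tool_rot: [0.785, 0.619, -0.0, -0.0]
wrist_force: [-0.3, 0.2, -4.8]
opening: 0.144
```

Request:
{"name": "step_arm", "arguments": {"moves": [-1,0,-0.2,0,0,-1,0,-0.4,0,0,-1,0,-0.6,0,0,-1,0,-0.8,0,0,-1,0,-1,0,0,-1,0,-1.2,0,0,-1,0,-1.4,0,0,-1,0,-1.4,0,0]}}

```text
t: 8.23
tool_pos: [0.498, -0.2557, 0.2453]
tool_rot: [0.785, 0.619, -0.0, -0.0]
wrist_force: [-0.7, -2.0, -4.4]
opening: 0.147
```

Request:
{"name": "step_arm", "arguments": {"moves": [-1,0,-0.3,0,0,-1,0,-0.7,0,0,-1,0,-1.2,0,0,-1,0,-1.8,0,0,-1,0,-2.5,0,0,-1,0,-3.3,0,0,-1,0,-4.2,0,0,-1,0,-5.2,0,0,-1,0,-6,0,0,-1,0,-6.5,0,0,-1,0,-6.8,0,0,-1,0,-6.8,0,0]}}

```text
t: 9.23
tool_pos: [0.4319, -0.2398, 0.2455]
tool_rot: [0.785, 0.619, 0.0, 0.0]
wrist_force: [-0.4, -0.9, -4.7]
opening: 0.147
```

The tote is out with no side load. I'll raise it and carry it to short of the tray, then look.

Request:
{"name": "step_arm", "arguments": {"moves": [-1,0,0,-1,0,-1,0,0,-3,0,-1,0,0,-5,0,-1,1,0,-7,0,-1,3,0,-8.5,-1,-1,5.5,-0.5,-9,-3,-1,8,-1,-9,-5,-1,10.5,-1.5,-9,-8,-1,13,-2,-9,-11,-1,15.5,-2,-9,-14,-1,18,-2.5,-9,-17,-1,20.5,-3,-9,-19,-1,23,-3.3,-9,-21,-1,25.5,-3.6,-9,-22,-1,28,-4,-9,-22,-1,30.5,-4,-9,-22,-1,32.5,-4,-9,-22,-1,33.5,-4,-9,-22,-1,34,-4,-9,-22,-1,34,-4,-9,-22]}}

```text
t: 10.9
tool_pos: [0.473, 0.1004, 0.3354]
tool_rot: [0.652, 0.758, -0.0, -0.0]
wrist_force: [0.2, -0.7, -4.2]
opening: 0.147
```

Request:
{"name": "step_arm", "arguments": {"moves": [-1,0,0,0,0,-1,0,0,0,0,-1,0,0,0,0]}}

```text
t: 11.15
tool_pos: [0.4728, 0.0991, 0.3354]
tool_rot: [0.653, 0.757, -0.0, 0.0]
wrist_force: [-0.1, -0.8, -4.6]
opening: 0.146
```

```bash
python3 - <<'E'
from h import *
import cv2,pickle
o=readout.get_obs(); s=wristcam(optics.snapshot('wrist'),o)
print(o['t'],o['tool_pos'],Ro.from_quat(o['tool_rot']).as_euler('ZYX',degrees=True),o['wrist_force'])
pickle.dump(s,open('w2.pkl','wb')); cv2.imwrite('pics/w2.png',s['frame'][:,:,::-1])
E
```

```text
11.15 [0.47277353 0.09910614 0.33536431] [9.84186690e+01 1.09136249e-02 1.79999883e+02] [-0.09349149 -0.77403677 -4.55599874]
```

View pics/w2.png

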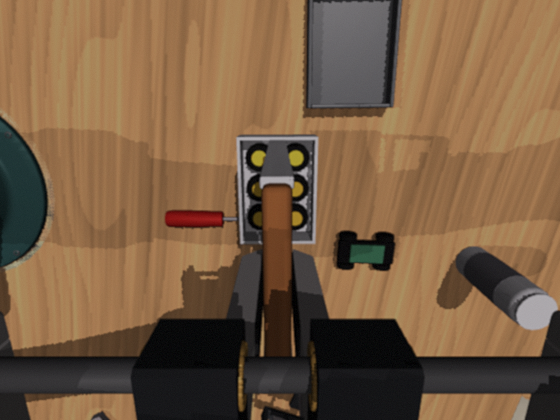

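The tote hangs level at (277,190). The tray's near edge runs from (307,107) to (393,106), and its far end is cut off. I'll fit its edges numerically.

```bash
python3 - <<'E'
from h import *
import cv2,pickle
np.set_printoptions(precision=4,suppress=True)
s=pickle.load(open('w2.pkl','rb')); f=s['frame']
m=(cv2.cvtColor(f,cv2.COLOR_RGB2HSV)[...,1]<75).astype(np.uint8); m[125:]=0; m[:,:285]=0; m[:,420:]=0
m=cv2.morphologyEx(m,cv2.MORPH_OPEN,np.ones((3,3)))
rows=np.arange(5,95,5); L=[(np.where(m[r])[0].min(),r) for r in rows]; R=[(np.where(m[r])[0].max()+1,r) for r in rows]
B=[(c,np.where(m[:,c])[0].max()+1) for c in range(315,390,8)]
print(L[::4],R[::4],B[::3])
for n,e in zip('LRB',(L,R,B)):
    P=np.array([hit(s,p,.03)[:2] for p in e]); v=cv2.fitLine(P.astype(np.float32),2,0,.01,.01).ravel()
    print(n,'dir',np.degrees(np.arctan2(v[1],v[0])),v[2:])
    if n=='L':l=v
    if n=='R':r=v
    if n=='B':b=v
def X(u,v): 
    k=np.linalg.solve(np.c_[u[:2],-v[:2]],v[2:]-u[2:]); return u[2:]+k[0]*u[:2]
p,q=X(l,b),X(r,b); print(p,q,np.linalg.norm(p-q),'nearmid',(p+q)/2)
for yaw in (8.5,9.5):
    a=np.radians(yaw+90); print(yaw,(p+q)/2+.073*np.array([np.cos(a),np.sin(a)]))
E
```

```text
[(np.int64(308), np.int64(5)), (np.int64(308), np.int64(25)), (np.int64(307), np.int64(45)), (np.int64(307), np.int64(65)), (np.int64(307), np.int64(85))] [(np.int64(401), np.int64(5)), (np.int64(400), np.int64(25)), (np.int64(398), np.int64(45)), (np.int64(397), np.int64(65)), (np.int64(395), np.int64(85))] [(315, np.int64(108)), (339, np.int64(108)), (363, np.int64(108)), (387, np.int64(107))]
L dir -81.152 [0.4879 0.2576]
R dir -80.78259 [0.6012 0.2744]
B dir 8.82504 [0.5574 0.1946]
[0.4992 0.1855] [0.6128 0.2031] 0.11497269 nearmid [0.556  0.1943]
8.5 [0.5452 0.2665]
9.5 [0.5439 0.2663]
```

Request:
{"name": "step_arm", "arguments": {"moves": [-1,1,0.6,0,0,-1,3,1.8,0,0,-1,5.5,3.4,0,0,-1,8,4.9,0,0,-1,10.5,6.4,0,0,-1,13,8,0,-0.5,-1,14.7,9.1,0,-0.5,-1,15.5,9.6,0,-0.5,-1,15.5,9.6,0,-0.5,-1,15.5,9.6,0,-0.5,-1,15.5,9.6,0,-0.5]}}

```text
t: 12.12
tool_pos: [0.5448, 0.2664, 0.3353]
tool_rot: [0.65, 0.76, -0.0, 0.0]
wrist_force: [-0.4, 0.2, -5.6]
opening: 0.146
```

```bash
python3 - <<'E'
from h import *
import pickle
np.set_printoptions(precision=4,suppress=True)
s=pickle.load(open('w2.pkl','rb'))
P=np.array([hit(s,p,.165)[:2] for p in [(237,136),(318,136),(316,243),(237,243)]]);e=np.diff(P,axis=0);print(np.linalg.norm(e,axis=1))
c=P.mean(0)-np.array([.4728,.0991]); y=np.radians(8.42); print('box offset in tool x,y',c@[-np.sin(y),np.cos(y)],c@[np.cos(y),np.sin(y)])
o=readout.get_obs(); print(o['tool_pos'],Ro.from_quat(o['tool_rot']).as_euler('ZYX',degrees=True)[0])
E
```

```text
[0.0791 0.112  0.0844]
box offset in tool x,y -0.0001546382500998817 -0.0004692565478451071
[0.5448 0.2664 0.3353] 98.92849937734489
```

Request:
{"name": "step_arm", "arguments": {"moves": [-1,0,0,0.7,0,-1,0,0,2,0,-1,0,0,3.5,0,-1,0,0,5,0,-1,0,0,6.5,0,-1,0,0,7.8,0,-1,0,0,8.7,0,-1,0,0,9,0,-1,0,0,9,0,-1,0,0,9,0]}}

```text
t: 12.95
tool_pos: [0.545, 0.2675, 0.2459]
tool_rot: [0.65, 0.76, 0.0, 0.0]
wrist_force: [-0.4, 0.6, -4.6]
opening: 0.143
```

```bash
python3 - <<'E'
from h import *
import cv2
a=optics.snapshot('scene')['frame'][60:200,270:400]; b=optics.snapshot('side')['frame'][240:420,180:310]
f=lambda i,k:cv2.resize(i,None,fx=k,fy=k,interpolation=cv2.INTER_CUBIC)
A,B=f(a,3),f(b,3)
out=np.zeros((540,800,3),np.uint8); out[:A.shape[0],:A.shape[1]]=A; out[:B.shape[0],400:400+B.shape[1]]=B
cv2.imwrite('pics/pl.png',out[:,:,::-1])
E
```

```text
(no output)
```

View pics/pl.png

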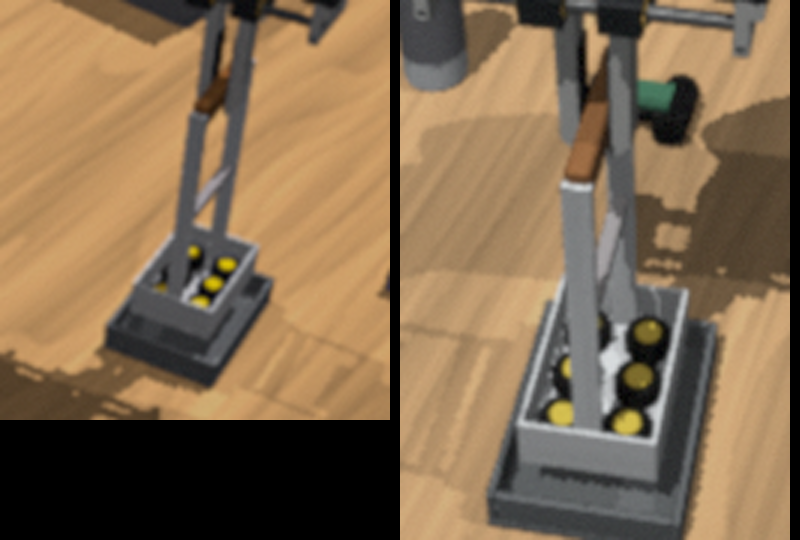

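The tote hangs square and centred over the tray. I'll lower it slowly and feel for the floor.

Request:
{"name": "step_arm", "arguments": {"moves": [-1,0,0,0.3,0,-1,0,0,0.7,0,-1,0,0,1.1,0,-1,0,0,1.5,0,-1,0,0,1.9,0,-1,0,0,2.3,0,-1,0,0,2.6,0,-1,0,0,2.9,0,-1,0,0,3.1,0,-1,0,0,3.2,0,-1,0,0,3.2,0,-1,0,0,3.2,0]}}

```text
t: 14.05
tool_pos: [0.5449, 0.2676, 0.2133]
tool_rot: [0.649, 0.76, 0.0, 0.0]
wrist_force: [-0.1, 0.1, -4.8]
opening: 0.145
```

Request:
{"name": "step_arm", "arguments": {"moves": [-1,0,0,0.1,0,-1,0,0,0.2,0,-1,0,0,0.3,0,-1,0,0,0.35,0,-1,0,0,0.35,0,-1,0,0,0.35,0]}}

```text
t: 14.55
tool_pos: [0.5448, 0.2676, 0.2097]
tool_rot: [0.649, 0.76, -0.0, -0.0]
wrist_force: [0.0, -0.5, -5.2]
opening: 0.143
```

Request:
{"name": "step_arm", "arguments": {"moves": [-1,0,0,0.05,0,-1,0,0,0.1,0,-1,0,0,0.1,0,-1,0,0,0.1,0]}}

```text
t: 14.88
tool_pos: [0.5452, 0.2676, 0.2095]
tool_rot: [0.65, 0.76, 0.0, 0.0]
wrist_force: [-1.4, -2.3, 5.4]
opening: 0.144
```

Contact is at z ≈ 0.2095, with about 10 N on the floor. Releasing now, then straight up.

Request:
{"name": "step_arm", "arguments": {"moves": [-1,0,0,-0.05,0,-0.6,0,0,-0.05,0,-0.4,0,0,-0.05,0,-0.2,0,0,-0.05,0,0,0,0,-0.05,0,0.3,0,0,-0.05,0,0.3,0,0,-0.05,0,0.3,0,0,-0.05,0,0.3,0,0,-0.05,0,0.3,0,0,-0.05,0]}}

```text
t: 15.72
tool_pos: [0.5448, 0.2676, 0.2092]
tool_rot: [0.649, 0.76, -0.0, -0.0]
wrist_force: [-0.4, -0.2, -0.2]
opening: 0.647
```

Request:
{"name": "step_arm", "arguments": {"moves": [0.3,0,0,-0.5,0,0.3,0,0,-1.5,0,0.3,0,0,-3,0,0.3,0,0,-5,0,0.3,0,0,-7,0,0.3,0,0,-9,0,0.3,0,0,-11,0,0.3,0,0,-13,0,0.3,0,0,-14,0,0.3,0,0,-14,0,0.3,0,0,-14,0]}}

```text
t: 16.63
tool_pos: [0.5448, 0.2676, 0.3491]
tool_rot: [0.649, 0.76, 0.0, 0.0]
wrist_force: [-0.1, 0.5, -0.9]
opening: 0.648
```

```bash
python3 - <<'E'
from h import *
import cv2
o=readout.get_obs(); print(o['t'],o['tool_pos'],o['wrist_force'],o['opening'])
cv2.imwrite('pics/end.png',np.vstack([optics.snapshot('scene')['frame'][50:340],optics.snapshot('side')['frame'][110:]])[:,:,::-1])
E
```

```text
16.6333 [0.54480829 0.26758173 0.34914458] [-0.05592942  0.53986945 -0.93350537] 0.6483792535703637
```

View pics/end.png

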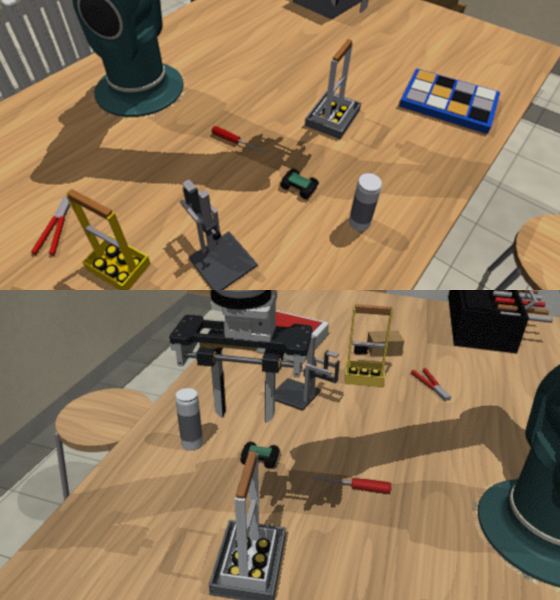

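The tote stands flat in the tray at scene (333,115). The gripper is clear, and the spray can, screwdriver and rover are where they were.

```bash
python3 -c "
from workcell import ticket; print(ticket.sign_off())"
```

```text
the job is handed in; nothing more can be done
None
```

The tote of wheels is off the hook and standing flat in the grey tray. I let go of it and handed the job in at about 17 s on the robot's clock.

- **Finding the way out:** I lifted the tote by its handle until it met the sprung keeper, about 28 mm up. That puts the hook's tip roughly 23 mm above the rest point.
- **Force on the hook:** The upward push on the keeper read about 8 N, against the 20 N limit. I then let down about 2.5 to 3 mm and drew the bar straight out. Side force read no more than about 2 N at the end of each move.
- **Setting down:** I lowered the last few millimetres slowly. Contact with the tray floor was about 10 N.
- **Last checks:**
  - With the gripper raised 14 cm clear, the wrist force was about zero.
  - The final pictures show the tote upright inside the tray. The spray can, screwdriver, rover and yellow tote look unmoved by eye; I did not measure them.
  - No check failed. The separate tray-position estimates agreed to about 5 mm, within the 12 mm to spare on each side.

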